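Slide the truffle tray past the spring catch

ROBOT

A 7-joint arm with a two-finger parallel gripper is mounted at the origin on the work surface. World frame = base frame: x ahead of the robot, y to its left, z up, the work surface at z = 0. Lengths are in m, angles in rad, forces in N, time in s.
With the tool pointing down it reaches from about 0.4 to 0.85 m from the base axis. Payload 10.4 kg.
Tool frame: the origin (TCP) lies midway between the tips of the shut fingers; the grasp point (between the pads) lies 19 mm behind it; z points along the fingers, x is the direction in which the jaws open and shut, and the axes are right-handed (so a half turn about z gives the same grasp; the last joint's range is limited). The gripper opens to 85 mm and grips with 20 to 120 N. Pads are 22 mm wide; open, the fingers measure 114 mm over their backs; the gripper's body (76 mm by 85 mm) begins 54 mm behind the grasp point. The pads swing forward as they close: fully open they stand 13 mm farther back than shut.
Start: joints at [-1.309, 0.332, -0.065, 1.46, 0.022, 1.35, -0.088], TCP at [0.176, 0.6, 0.231] pointing down, gripper open.
Joint ranges: [-2.6, 2.6], [-0.5, 2.12], [-1.47, 1.34], [0.16, 2.42], [-1.27, 4.41], [0.06, 2.06], [-2.6, 2.6]. Speed limits (rad/s): [2.22, 2.22, 2.79, 2.79, 3.14, 3.14, 3.14].

INTERFACE

Orientations are given as a unit quaternion [x, y, z, w].
In Python, from workcell import manip, cams gives the robot as it stands.
- The arm moves only by the tool move_arm, never from a script. Its argument "moves" is a list of rows, each a list of 7 numbers: the turn, a rotation vector about the tool's x, y, z in degrees, then the shift along the tool's x, y, z in m, then the finger opening in m, from 0 to 0.0854. A call has 1 to 10 rows; each row is the pose to reach, as a shift and turn from the pose commanded when the call began, along the tool's axes at that moment; what a row does not reach only later rows make up. A row lasts 1/10 s, in which the tool goes at most 50 mm and 8.59 degrees, less where a joint would pass 70% of its speed; a pose out of reach is approached as far as the arm can. A call with a gripper value outside its range is refused whole. The fingers move at their own pace and stop on an object; "grip_force" is the grip in N (left out, the last holds). Time passes only in rows, so rows that repeat a pose let the fingers close. It gives the time, the measured TCP pose, the force and the opening at its end, in the units of the state.
- manip.get_obs(): the state, without advancing time (a new reading comes with each control period).
- cams.camera(name): name is "scene" or "top" or "wrist"; returns the picture (384x512x3 uint8, red, green, blue); there is no depth.
- cams.camera_params(name): a dict with "fx", "fy", "cx", "cy" (pixels), "xyz" and "rotation" of the camera in the world. Camera axes: x right, y up, looking along -z (the intrinsics and any distortion apply to the point x, -y, -z); pixel columns grow to the right and rows downward; lengths in m; the calibration is good to about 2 mm. The wrist camera is an equidistant fisheye: a pixel r from the principal point sees the ray r / f radians off the axis. A picture is of the moment at which its call begins: read the wrist's pose just before it. camera_params takes no time and is no camera call; for the wrist camera it gives the pose at the moment of the call.
- manip.hand_in(): hands the job in, once; it reports no verdict.
The state is a dict: "clock": time; "joint_pos": joint angles; "joint_velocities": joint speeds; "tau": joint torques, N m; "position": TCP position; "ee_rot": TCP orientation; "ft_force": force on the tool from outside, world axes, zero at the start; "torque": the same for the moment, N m; "grip_width": opening from 0.0 (shut) to 1.0 (fully open).
Only numpy, scipy, OpenCV 4.12 (cv2) and the standard library are available. Lean on these libraries where they do the work, as an engineer would, in place of code of your own. Each camera call takes 0.05 s, during which the arm holds its last target. There are 200 camera calls.

TASK

On the serving slide, press the spring release bar down and keep it down while you push the truffle tray by its side tab past the stop pin; then push the tray fully home against the end stop, so that the pin springs up again behind it. Work with the fingertips only: do not lift the tray, and leave the boxes, jars and other things where they stand. Finish clear of everything.

Things in the scene. Friction and masses are not known exactly. Their poses are not given: they have to be found in the camera images.
- slide: Fixed serving slide: wooden board, x -115..+125, y -210..+190 mm, top (deck) 25 mm above the counter. The tray must travel to this frame's +y. Origin: on the counter (z 0) under the stop pin. Two lipped aluminium rails along y, 36 to 54 mm either side of the middle line, tops 40.5 mm above the counter. End stop: aluminium bar across the lane, face at y = +170 mm, top at 49 mm.
- catch (a joint): Spring catch travel in m: 0 up, 0.012 fully down. One rigid steel part: stop pin and release bar sink together. The spring resists with 3 N at the top, 6.6 N fully down, and returns it. At 0.009 the pin is flush with the deck; hold about 0.0105 for the tray to clear it. Once the tray's front is 20 mm past the pin's axis, the tray itself keeps the pin down.
- pin_top (a point): Top centre of the upright stop pin, 14 mm across, on the lane's middle line at slide x = 0, y = 0; it stands 9 mm above the deck (34 mm above the counter) when up and blocks the tray.
- bar_top (a point): Centre of the release bar's top: flat steel bar on two stems beside the lane, on the robot's side, 44 mm (slide x) by 100 mm (slide y), centred at slide x -84, y -105 mm (spans y -155..-55). Its top is 53 mm above the counter when up; it sinks with the catch.
- tray: White tray of truffles, 90 (x) x 150 (y) mm, 38 mm high, 0.3-0.65 kg, axes as the slide's, held under the rail lips with 1.5 mm play; slides easily (friction 0.15). Origin: centre of its underside, on the deck 25 mm above the counter. Starts on the -y side of the pin, its front 3 to 35 mm short of it. Home: front against the end stop, origin at slide y = +95 mm, its rear 13 mm past the pin.
- tab (a point): Middle of the rear (-y) face of the tray's push tab, straight above the bar's middle line, 66 mm above the counter. The tab is a white plate 8 mm thick (y), 31 to 103 mm from the tray's middle line, from 57 to 75 mm above the counter, 4 mm over the raised bar. A fingertip pressing the bar just behind it can push it sideways while gliding along the bar and on over the board.
- gift_box: Small white box with ribbon, 45 x 75 x 35 mm, standing on the slide's board beyond the far rail; leave it. Origin: centre of underside.
- cocoa_tin: Gold tin, 52 mm across, 70 mm high, on the slide's board beyond the far rail; leave it. Origin: centre of underside.
- sprinkle_jar: Small brown jar, 40 mm across, 50 mm high, on the slide's board on the robot's side near the end stop; leave it. Origin: centre of underside.
- sweet_jar: Large amber jar, 84 mm across, 130 mm high, on the counter to the left; leave it. Origin: centre of underside.
- ribbon_spool: Ribbon spool, 64 mm across, 34 mm high, on the counter to the right; leave it. Origin: centre of underside.
- scoop: Steel serving spoon lying flat on the counter to the left, near the robot; leave it. Origin: underside, about mid-length.
- gold_box: Flat gold box with white ribbon, 100 x 140 x 30 mm, on the counter to the right; leave it. Origin: centre of underside.
There are look-alikes about, which are no part of the job. Of the things shaped like the tray, the white one is meant.

How it is judged:
On the way, in this order (a step that is already met when the one before it is completed fails the run):
1. the release bar is pressed down while the tray is still short of the pin (value of joint catch above 0.0085 m and y of tray in the frame of slide below -0.072 m), for 0.1 s.
2. the tray's front passes over the held-down pin (value of joint catch above 0.006 m and y of tray in the frame of slide between -0.06 and 0.075 m), for 0.1 s.
At the end, for the whole second after the job is handed in: The tray lies flat in its rails, at rest, its front within 7 mm of the end stop, and the catch has sprung up behind it (less than 2 mm from its top position) (y of tray in the frame of slide above 0.088 m and value of joint catch below 0.002 m and linear speed of tray below 0.01 m/s and z of tray in the frame of slide below 0.029 m and angle between tray's own z axis and vertical below 0.05 rad); the robot touches nothing.
It fails at once if the tray is lifted or tipped (z of tray in the frame of slide above 0.033 m or angle between tray's own z axis and vertical above 0.12 rad).
It fails at once if a thing on the slide's board or the counter is moved by more than 20 mm or lifted (distance of any of gift_box, cocoa_tin, sprinkle_jar, sweet_jar, ribbon_spool, scoop, gold_box from where it was at the start of the episode above 0.02 m).
It also fails if it takes over 42 s, if anything falls off the work surface, if the arm or the gripper's body presses on something with over 40 N, if the wrist force passes 120 N, or if a joint passes its speed limit or range.

## Working session

There is one attempt and no reset: what is moved stays moved. The work goes in short steps, Python scripts to look and compute and a tool call to move; the robot and the scene stay as the last step left them, time stands still between calls to the robot, and variables do not carry over. Pictures are saved under pics/ and viewed, about 8 in all and at most 12, crops included, and the job is handed in when it is done.

Besides the shell and the picture viewer there is one more tool, called after ">>>" in YAML: its name, and indented under it one key for each argument. move_arm: Moves the arm, as the interface text tells. Its arguments: {"type":"object","properties":{"moves":{"type":"array","items":{"type":"array","items":{"type":"number"}}},"grip_force":{"type":"number"}},"required":["moves"]}

```bash
mkdir -p pics; python3 - <<'E'
from workcell import manip, cams
import cv2
print(manip.get_obs())
for n in ["scene","top"]:
    im=cams.camera(n); cv2.imwrite(f"pics/{n}0.png",im[:,:,::-1]); p=cams.camera_params(n); print(n,p)
E
```

```text
{'clock': 0.0, 'joint_pos': array([-1.30859507,  0.3328498 , -0.06471639,  1.46095118,  0.02160055,
        1.34989755, -0.08848756]), 'joint_velocities': array([-2.21090213e-03, -1.33051031e-03, -8.23255289e-05, -1.08079621e-04,
        8.92632782e-04, -1.12732542e-03, -7.03476465e-04]), 'tau': array([-5.94479006e-04, -6.25446081e+01,  4.86305309e-02, -3.91602695e+01,
        1.61307055e-02,  9.89294291e-03, -7.49626196e-06]), 'position': array([0.17549383, 0.59946053, 0.23052505]), 'ee_rot': array([ 8.00287079e-01,  5.99616623e-01, -5.45300338e-04,  4.47023444e-04]), 'ft_force': array([ 0.15661786,  0.69812591, -0.27226697]), 'torque': array([ 0.01619402, -0.06280476,  0.01708584]), 'grip_width': 0.9990872614711026}
scene {'fx': 349.0198726584122, 'fy': 349.0198726584122, 'cx': 256.71906467873913, 'cy': 183.44144323684554, 'xyz': array([ 1.27891379, -0.31915305,  0.60285592]), 'rotation': array([0.4029328 , 0.27842336, 0.48879793, 0.72194333])}
top {'fx': 491.425691352627, 'fy': 491.425691352627, 'cx': 260.2064556357528, 'cy': 186.03064033972902, 'xyz': array([0.14242837, 0.01997279, 1.67845394]), 'rotation': array([-0.07924024,  0.07976456,  0.70996204, -0.6952068 ])}
```

View pics/top0.png

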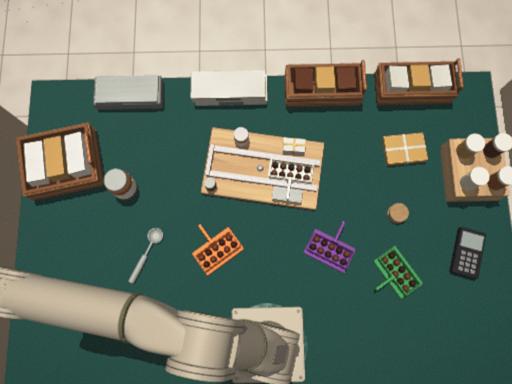

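View pics/scene0.png

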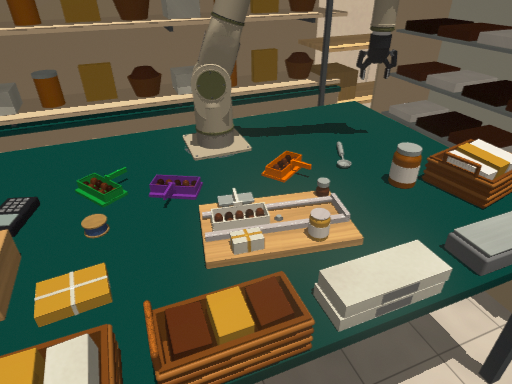

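Top view: the slide sits around (205–323, 130–208). The end stop is at the left (~210,165), the pin at ~(260,168), the tray at ~(291,170) and the bar with tab at ~(287,192). Next I'll measure the board.

```bash
cat > h.py <<'E'
import numpy as np, cv2
from workcell import manip, cams
from scipy.spatial.transform import Rotation as R
def ray(p,uv):
    uv=np.atleast_2d(np.asarray(uv,float)); d=np.c_[(uv[:,0]-p['cx'])/p['fx'],-(uv[:,1]-p['cy'])/p['fy'],-np.ones(len(uv))]
    return R.from_quat(p['rotation']).apply(d)
def onz(p,uv,z):
    d=ray(p,uv); o=np.array(p['xyz']); return o+d*((z-o[2])/d[:,2])[:,None]
E
python3 - <<'E'
from h import *
im=cv2.imread('pics/top0.png'); p=cams.camera_params('top')
hsv=cv2.cvtColor(im,cv2.COLOR_BGR2HSV)
roi=np.zeros(im.shape[:2],np.uint8); roi[118:218,190:335]=255
m=((hsv[...,0]<40)&(hsv[...,2]>70)|((hsv[...,1]<60)&(hsv[...,2]>90)))&(roi>0)
m=cv2.morphologyEx(m.astype(np.uint8)*255,cv2.MORPH_OPEN,np.ones((3,3)))
cs,_=cv2.findContours(m,cv2.RETR_EXTERNAL,cv2.CHAIN_APPROX_NONE); c=max(cs,key=cv2.contourArea)
W=onz(p,c[:,0,:],0.025)[:,:2]
r=cv2.minAreaRect(W.astype(np.float32)); print(r,cv2.boxPoints(r))
print('pin',onz(p,[260.5,168],0.034))
cv2.imwrite('pics/topc.png',cv2.resize(im[120:216,196:332],None,fx=5.8,fy=5.8,interpolation=cv2.INTER_CUBIC))
E
```

```text
((0.5949276685714722, 0.003546193242073059), (0.40466052293777466, 0.2600210905075073), 80.44403076171875) [[ 0.43313214 -0.17439333]
 [ 0.6895451  -0.2175597 ]
 [ 0.75672317  0.18148571]
 [ 0.50031024  0.22465208]]
pin [[0.58337321 0.01242228 0.034     ]]
```

View pics/topc.png

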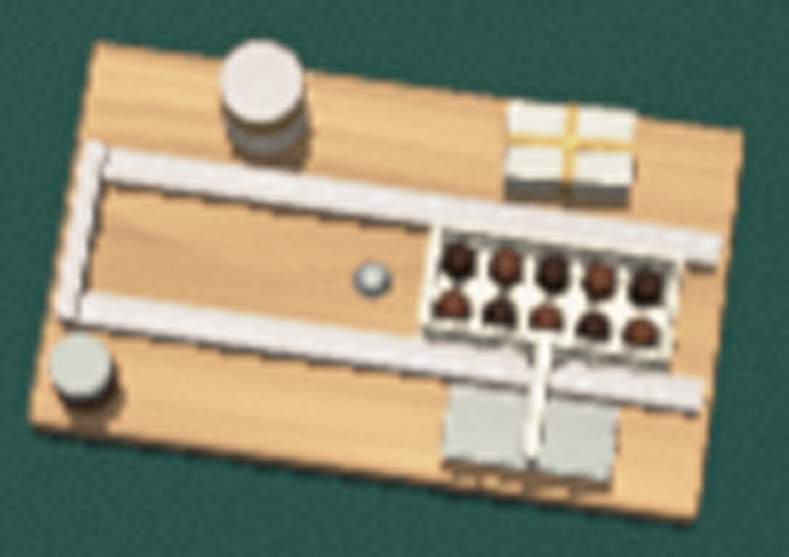

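```bash
python3 - <<'E'
from h import *
p=cams.camera_params('top')
f=lambda a:(np.array(a,float)+.5)/5.8-.5+[196,120]
c=onz(p,f([[97,42],[743,130],[693,522],[30,428]]),0.025)[:,:2]
S=np.array([[125,190],[125,-210],[-115,-210],[-115,190]])/1000
cm,sm=c.mean(0),S.mean(0);H=(S-sm).T@(c-cm);U,_,V=np.linalg.svd(H);Rm=V.T@U.T;t=cm-Rm@sm
print(np.degrees(np.arctan2(Rm[1,0],Rm[0,0])),t,'res',(c-(S@Rm.T+t))*1000)
sl=lambda a,z:((onz(p,f(a),z)[:,:2]-t)@Rm*1000).round(1)
print('pin',sl([[372,275]],.034),'bar',sl([[447,388],[616,408],[608,480],[443,463]],.053))
print('tab',sl([[548,345],[525,452],[540,457]],.075)); print('tray top corners',sl([[433,222],[683,260],[672,362],[425,335]],.063))
print('stop',sl([[103,150],[85,290]],.049),'jar',sl([[82,362]],.075))
E
```

```text
-9.438900462729714 [0.58452199 0.01495156] res [[ 1.64640519 -1.60852961]
 [ 2.42842491  0.50160953]
 [-1.66147462  2.56163662]
 [-2.41335547 -1.45471654]]
pin [[2.4 0.5]] bar [[ -64.1  -53.5]
 [ -61.8 -152.9]
 [-105.  -153.6]
 [-108.7  -57.4]]
tab [[ -35.5 -108.1]
 [-100.  -103.2]
 [-101.7 -112.1]]
tray top corners [[  31.8  -31.6]
 [  29.8 -180.2]
 [ -32.2 -181.2]
 [ -36.8  -36.5]]
stop [[ 52.  170.2]
 [-34.9 166.5]] jar [[-84.  157.3]]
```

>>> move_arm:
  moves:
    - [0, 0, 4, -0.021, 0.035, 0, 0]
    - [0, 0, 8, -0.042, 0.07, 0, 0]
    - [0, 0, 12, -0.063, 0.105, 0, 0]
    - [0, 0, 16, -0.084, 0.14, 0, 0]
    - [0, 0, 20, -0.105, 0.175, 0, 0]
    - [0, 0, 24, -0.126, 0.21, 0, 0]
    - [0, 0, 28, -0.147, 0.245, 0, 0]
    - [0, 0, 32, -0.168, 0.28, 0, 0]
    - [0, 0, 36, -0.19, 0.315, 0, 0]
    - [0, 0, 40, -0.21, 0.348, 0, 0]
  grip_force: 40

```text
clock: 1.1
position: [0.4515, 0.2987, 0.2311]
ee_rot: [0.958, 0.288, -0.0, 0.0]
ft_force: [0.6, 0.5, -0.5]
grip_width: -0.003
```

```bash
cat >> h.py <<'E'
YAW=np.radians(-9.44); T=np.array([0.5845,0.015])
def s2w(x,y): c,s=np.cos(YAW),np.sin(YAW); return np.array([T[0]+c*x-s*y,T[1]+s*x+c*y])
def w2s(p): c,s=np.cos(YAW),np.sin(YAW); d=np.asarray(p)[:2]-T; return np.array([c*d[0]+s*d[1],-s*d[0]+c*d[1]])
def plan(x,y,z,yaw=YAW):
    o=manip.get_obs(); Rt=R.from_quat(o['ee_rot']); tgt=R.from_euler('z',yaw)*R.from_quat([1,0,0,0])
    d=np.r_[s2w(x,y),z]-o['position']
    print('t',o['clock'],'pos',o['position'].round(4),'slide',(w2s(o['position'])*1000).round(1),'F',o['ft_force'].round(1),'grip',o['grip_width'])
    print('turn',np.degrees((Rt.inv()*tgt).as_rotvec()).round(2),'shift',Rt.inv().apply(d).round(4))
E
python3 -c "
from h import *
plan(-.08,-.130,.12)"
```

```text
t 1.1 pos [0.4515 0.2987 0.2311] slide [-177.8  258.1] F [ 0.6  0.5 -0.5] grip -0.0033264071505902265
turn [1.000e-02 2.000e-02 4.293e+01] shift [-0.1927  0.3507  0.1112]
```

>>> move_arm:
  moves:
    - [0, 0, 5, -0.022, 0.039, 0, 0]
    - [0, 0, 10, -0.043, 0.078, 0, 0]
    - [0, 0, 15, -0.064, 0.117, 0, 0]
    - [0, 0, 20, -0.086, 0.156, 0, 0]
    - [0, 0, 25, -0.107, 0.195, 0, 0]
    - [0, 0, 30, -0.128, 0.234, 0, 0]
    - [0, 0, 35, -0.15, 0.273, 0, 0]
    - [0, 0, 40, -0.171, 0.312, 0.02, 0]
    - [0, 0, 42.9, -0.193, 0.351, 0.06, 0]
    - [0, 0, 42.9, -0.193, 0.351, 0.1, 0]

```text
clock: 2.1
position: [0.4856, -0.1035, 0.132]
ee_rot: [0.996, -0.084, 0.002, 0.0]
ft_force: [0.6, 1.5, 0.2]
grip_width: -0.002
```

```bash
python3 - <<'E'
from h import *
plan(-.08,-.130,.06)
p=cams.camera_params('wrist'); print(p)
im=cams.camera('wrist'); cv2.imwrite('pics/w1.png',im[:,:,::-1])
E
```

```text
t 2.1 pos [ 0.4856 -0.1035  0.132 ] slide [ -78.2 -133.1] F [0.6 1.5 0.2] grip -0.0016580140086012993
turn [ 0.01 -0.28 -0.21] shift [-0.0022 -0.0031  0.072 ]
{'fx': 297.3186396354542, 'fy': 297.3186396354542, 'cx': 258.488345433475, 'cy': 195.55487097533722, 'xyz': array([ 0.4982357 , -0.02787759,  0.27393926]), 'rotation': array([-0.1514034 ,  0.01076382, -0.0834492 ,  0.98488445])}
```

View pics/w1.png

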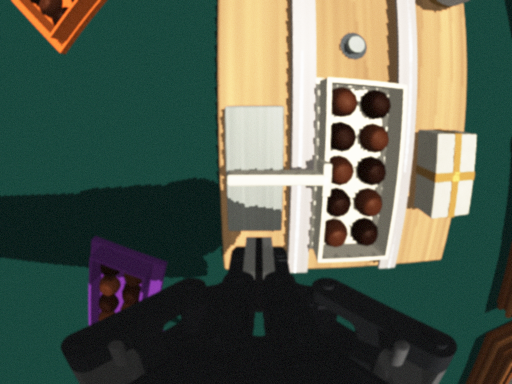

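Wrist view: pin top is at (354,43). The tab's rear top edge is near (260,185), and the bar corners are (226,106), (282,105), (283,231) and (227,229). The finger tips at ~(260,240) sit just behind.

```bash
python3 - <<'E'
from h import *
p=cams.camera_params('wrist')
def fz(uv,z):
    uv=np.atleast_2d(np.array(uv,float)); d=(uv-[p['cx'],p['cy']])*[1,-1]; r=np.linalg.norm(d,axis=1); th=r/p['fx']
    v=np.c_[d/r[:,None]*np.sin(th)[:,None],-np.cos(th)]; v=R.from_quat(p['rotation']).apply(v); o=p['xyz']
    return o+v*((z-o[2])/v[:,2])[:,None]
for n,uv,z in [('pin',(354,43),.034),('barTL',(226,106),.053),('barTR',(282,105),.053),('barBR',(283,231),.053),('barBL',(227,229),.053),('tabrear',(260,185.5),.075),('tabtipfront',(229,173),.075),('railL',(289,271),.0405),('trayF',(327,79),.063),('trayR',(320,261),.063)]:
    w=fz(uv,z)[0]; print(n,(w2s(w)*1000).round(1))
E
```

```text
pin [-8.2 -2.8]
barTL [-106.1  -56.2]
barTR [-66.6 -55.7]
barBR [ -64.  -151.8]
barBL [-107.9 -150.3]
tabrear [ -82.  -108.7]
tabtipfront [-102.5 -100.1]
railL [ -56.3 -196.8]
trayF [-36.7 -36.7]
trayR [ -34.4 -173.9]
```

>>> move_arm:
  moves:
    - [0, 0, 0, -0.002, 0, 0.03, 0]
    - [0, 0, 0, -0.002, 0, 0.06, 0]
    - [0, 0, 0, -0.002, 0, 0.066, 0]
    - [0, 0, 0, -0.002, 0, 0.066, 0]
    - [0, 0, 0, -0.002, 0, 0.066, 0]

```text
clock: 2.65
position: [0.4835, -0.0981, 0.0667]
ee_rot: [0.997, -0.08, 0.001, -0.0]
ft_force: [0.3, -0.2, 0.6]
grip_width: -0.002
```

```bash
python3 -c "
from h import *
plan(-.08,-.132,.0415)"
```

```text
t 2.65 pos [ 0.4835 -0.0981  0.0667] slide [ -81.  -128.1] F [ 0.3 -0.2  0.6] grip -0.0024437416189845504
turn [-0.02 -0.08  0.24] shift [0.001  0.0039 0.0252]
```

>>> move_arm:
  moves:
    - [0, 0, 0, 0.001, 0.003, 0.006, 0]
    - [0, 0, 0, 0.001, 0.003, 0.011, 0]
    - [0, 0, 0, 0.001, 0.003, 0.015, 0]
    - [0, 0, 0, 0.001, 0.003, 0.018, 0]
    - [0, 0, 0, 0.001, 0.003, 0.021, 0]
    - [0, 0, 0, 0.001, 0.003, 0.024, 0]
    - [0, 0, 0, 0.001, 0.003, 0.024, 0]
    - [0, 0, 0, 0.001, 0.003, 0.024, 0]

```text
clock: 3.45
position: [0.4835, -0.1015, 0.0414]
ee_rot: [0.997, -0.08, 0.0, 0.0]
ft_force: [-0.7, -1.5, 5.4]
grip_width: -0.001
```

```bash
python3 -c "
from h import *
plan(-.08,-.132,.0415)"
```

```text
t 3.45 pos [ 0.4835 -0.1015  0.0414] slide [ -80.5 -131.5] F [-0.7 -1.5  5.4] grip -0.0009541058194250235
turn [-0.   -0.04  0.22] shift [ 0.0005  0.0005 -0.0001]
```

>>> move_arm:
  moves:
    - [0, 0, 0, 0, -0.004, 0, 0]
    - [0, 0, 0, 0, -0.008, 0, 0]
    - [0, 0, 0, 0, -0.012, 0, 0]
    - [0, 0, 0, 0, -0.017, 0, 0]
    - [0, 0, 0, 0, -0.022, 0, 0]
    - [0, 0, 0, 0, -0.027, 0, 0]
    - [0, 0, 0, 0, -0.032, 0, 0]
    - [0, 0, 0, 0, -0.036, 0, 0]
    - [0, 0, 0, 0, -0.036, 0, 0]

```text
clock: 4.35
position: [0.4894, -0.0654, 0.0415]
ee_rot: [0.997, -0.08, 0.0, -0.0]
ft_force: [0.7, 0.5, 5.2]
grip_width: 0.002
```

```bash
python3 - <<'E'
from h import *
plan(-.08,-.07,.0415)
im=cams.camera('wrist'); cv2.imwrite('pics/w2.png',im[:,:,::-1])
E
```

```text
t 4.35 pos [ 0.4894 -0.0654  0.0415] slide [-80.7 -94.9] F [0.7 0.5 5.2] grip 0.002024522163525309
turn [-0.02 -0.04  0.25] shift [ 0.0008 -0.0249 -0.    ]
```

View pics/w2.png

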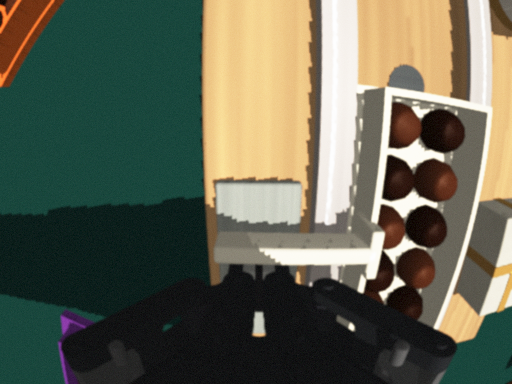

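The pin is flush with the deck at (405,80), with the tray front just reaching it. The tip is pushing the tab from behind, so I'll carry on.

>>> move_arm:
  moves:
    - [0, 0, 0, 0, -0.005, 0, 0]
    - [0, 0, 0, 0, -0.01, 0, 0]
    - [0, 0, 0, 0, -0.015, 0, 0]
    - [0, 0, 0, 0, -0.02, 0, 0]
    - [0, 0, 0, 0, -0.025, 0, 0]
    - [0, 0, 0, 0, -0.03, 0, 0]
    - [0, 0, 0, 0, -0.035, 0, 0]
    - [0, 0, 0, 0, -0.04, 0, 0]
    - [0, 0, 0, 0, -0.045, 0, 0]
    - [0, 0, 0, 0, -0.05, 0, 0]

```text
clock: 5.4
position: [0.4972, -0.0164, 0.0414]
ee_rot: [0.997, -0.08, 0.0, -0.0]
ft_force: [-0.3, -0.8, 1.1]
grip_width: -0.003
```

```bash
python3 - <<'E'
from h import *
plan(-.08,.07,.0415)
E
```

```text
t 5.4 pos [ 0.4972 -0.0164  0.0414] slide [-80.9 -45.3] F [-0.3 -0.8  1.1] grip -0.0026431821110968695
turn [-0.01 -0.03  0.21] shift [ 0.0013 -0.1153 -0.    ]
```

>>> move_arm:
  moves:
    - [0, 0, 0, 0, -0.008, 0, 0]
    - [0, 0, 0, 0, -0.018, 0, 0]
    - [0, 0, 0, 0, -0.028, 0, 0]
    - [0, 0, 0, 0, -0.038, 0, 0]
    - [0, 0, 0, 0, -0.048, 0, 0]
    - [0, 0, 0, 0, -0.058, 0, 0]
    - [0, 0, 0, 0, -0.068, 0, 0]
    - [0, 0, 0, 0, -0.078, 0, 0]
    - [0, 0, 0, 0, -0.088, 0, 0]
    - [0, 0, 0, 0, -0.098, 0, 0]

```text
clock: 6.4
position: [0.5127, 0.081, 0.0413]
ee_rot: [0.997, -0.08, -0.0, 0.0]
ft_force: [-0.3, -1.4, -0.3]
grip_width: 0.001
```

>>> move_arm:
  moves:
    - [0, 0, 0, 0.001, -0.005, 0, 0]
    - [0, 0, 0, 0.001, -0.01, 0, 0]
    - [0, 0, 0, 0.001, -0.014, 0, 0]
    - [0, 0, 0, 0.001, -0.018, 0, 0]
    - [0, 0, 0, 0.001, -0.018, 0, 0]

```text
clock: 6.9
position: [0.5167, 0.0986, 0.0414]
ee_rot: [0.997, -0.08, 0.0, -0.0]
ft_force: [0.8, -0.5, 0.5]
grip_width: -0.001
```

```bash
python3 - <<'E'
from h import *
plan(-.08,.085,.0415)
im=cams.camera('wrist'); cv2.imwrite('pics/w3.png',im[:,:,::-1])
E
```

```text
t 6.9 pos [0.5167 0.0986 0.0414] slide [-80.6  71.3] F [ 0.8 -0.5  0.5] grip -0.0012269316220068058
turn [-0.03 -0.01  0.26] shift [ 0.0007 -0.0137 -0.0001]
```

View pics/w3.png

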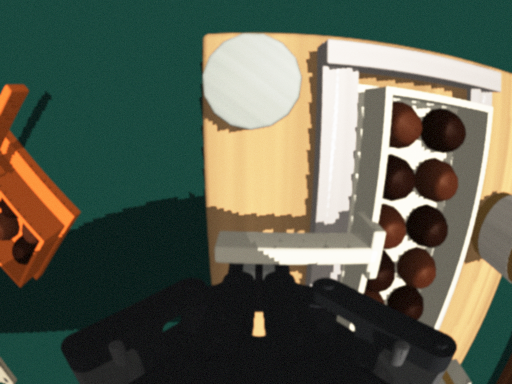

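Tray front at (440,95) is just short of the end stop at (420,65). I'll push slowly until the force rises.

>>> move_arm:
  moves:
    - [0, 0, 0, 0, -0.003, 0, 0]
    - [0, 0, 0, 0, -0.006, 0, 0]
    - [0, 0, 0, 0, -0.008, 0, 0]
    - [0, 0, 0, 0, -0.01, 0, 0]
    - [0, 0, 0, 0, -0.01, 0, 0]

```text
clock: 7.45
position: [0.518, 0.1065, 0.0412]
ee_rot: [0.997, -0.081, -0.0, 0.001]
ft_force: [-1.5, -4.3, 1.6]
grip_width: 0.003
```

>>> move_arm:
  moves:
    - [0, 0, 0, 0, -0.001, 0, 0]
    - [0, 0, 0, 0, -0.002, 0, 0]
    - [0, 0, 0, 0, -0.003, 0, 0]
    - [0, 0, 0, 0, -0.003, 0, 0]

```text
clock: 7.85
position: [0.518, 0.1067, 0.041]
ee_rot: [0.997, -0.082, -0.001, 0.002]
ft_force: [-2.8, -13.0, 4.1]
grip_width: 0.004
```

The motion stopped and force rose to 13 N, so the tray is against the stop. Backing off and raising to look.

>>> move_arm:
  moves:
    - [0, 0, 0, 0, 0.005, 0, 0]
    - [0, 0, 0, 0, 0.02, 0, 0]
    - [0, 0, 0, 0, 0.03, 0, 0]
    - [0, 0, 0, 0, 0.03, -0.04, 0]
    - [0, 0, 0, 0, 0.045, -0.08, 0]
    - [0, 0, 0, 0, 0.08, -0.12, 0]
    - [0, 0, 0, 0, 0.11, -0.15, 0]
    - [0, 0, 0, 0, 0.11, -0.15, 0]

```text
clock: 8.65
position: [0.5025, -0.003, 0.1957]
ee_rot: [0.996, -0.084, 0.003, -0.001]
ft_force: [0.8, -0.4, -0.3]
grip_width: -0.002
```

```bash
python3 - <<'E'
from h import *
plan(-.08,.085,.0415)
print(cams.camera_params('wrist'))
im=cams.camera('wrist'); cv2.imwrite('pics/w4.png',im[:,:,::-1])
E
```

```text
t 8.65 pos [ 0.5025 -0.003   0.1957] slide [-77.9 -31.2] F [ 0.8 -0.4 -0.3] grip -0.0016983560055281865
turn [-0.18 -0.38 -0.17] shift [-0.0034 -0.1157  0.1546]
{'fx': 297.3186396354542, 'fy': 297.3186396354542, 'cx': 258.488345433475, 'cy': 195.55487097533722, 'xyz': array([0.51479962, 0.0721541 , 0.33795669]), 'rotation': array([-0.14986598,  0.00971051, -0.08321595,  0.98515024])}
```

View pics/w4.png

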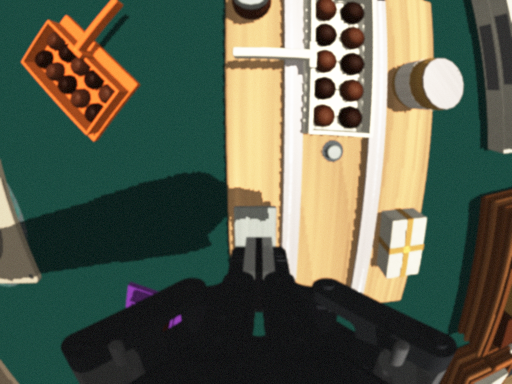

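The pin at (333,150) stands up behind the tray's rear edge at (338,135). I'll check this with numbers and with the scene camera.

```bash
python3 - <<'E'
from h import *
p=cams.camera_params('wrist')
def fz(uv,z):
    uv=np.atleast_2d(np.array(uv,float)); d=(uv-[p['cx'],p['cy']])*[1,-1]; r=np.linalg.norm(d,axis=1); th=r/p['fx']
    v=np.c_[d/r[:,None]*np.sin(th)[:,None],-np.cos(th)]; v=R.from_quat(p['rotation']).apply(v); o=p['xyz']
    return w2s((o+v*((z-o[2])/v[:,2])[:,None])[0])*1000
print('pin',fz((333,150),.034),'trayrear',fz((338,135),.063),'tabrear',fz((262,57),.075))
im=cams.camera('scene'); a=cv2.resize(im[185:270,190:370],None,fx=4,fy=4,interpolation=cv2.INTER_CUBIC)
cv2.imwrite('pics/s1.png',a[:,:,::-1])
E
```

```text
pin [-0.39359369  3.39016413] trayrear [-3.72379549 22.06526167] tabrear [-75.26101241  90.77233098]
```

View pics/s1.png

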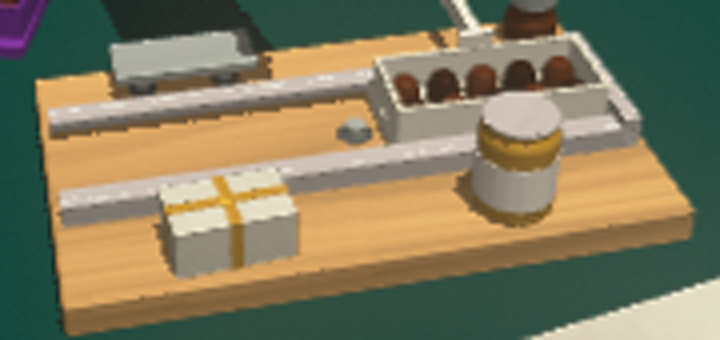

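The tray is against the end stop (~605,90), and the pin (355,130) and bar (185,60) are both up. Nothing else has moved and the arm is clear.

```bash
python3 -c "
from workcell import manip
print(manip.get_obs()['joint_velocities'].round(3)); print(manip.hand_in())"
```

```text
[-0.018  0.037 -0.033  0.022 -0.007 -0.005 -0.003]
the job is handed in; nothing more can be done
None
```

The tray is home against the end stop with the pin sprung up behind it, and I handed the job in at about 8.7 s. No verdict was reported.

**What I did:** with the shut fingertips I pressed the release bar down about 11.6 mm (5.4 N). Holding it there, I pushed the tab until the tray's front was well past the pin, then pushed the tray on to the end stop. Motion stopped there and the force rose to 13 N. I backed off and raised the arm clear.

**Last checks:**
- **Pin and bar:** in the wrist and scene pictures both stand up again.
- **Tray position:** the tab's rear face measured at slide y of about +91 mm, which fits the tray being home.
- **Other things:** the gift box, tin and jar look unmoved. I did not measure them or the things on the counter.
- **Clearance:** the tip was about 0.2 m above the counter, with contact force near zero.

**Disagreement:** the wrist picture put the tray's rear about 19 mm past the pin, against 13 mm nominal. I put this down to picking points by eye, because the stall and the tab position agree with the tray being home.

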